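# Hold the bolt head behind the bracket while the nut is run

### The arm

A 7-joint arm with a two-finger parallel gripper is mounted at the origin on the work surface. World frame = base frame: x ahead of the robot, y to its left, z up, the work surface at z = 0. Lengths are in m, angles in rad, forces in N, time in s.
With the tool pointing down it reaches from about 0.4 to 0.9 m from the base axis. Payload 5.6 kg.
Tool frame: the origin (TCP) lies at the very end of the fingers, on their centre line; the grasp point (between the pads) lies manip.pinch_z behind it (manip.pinch_z is the distance from the TCP to the grasp point, in m); z points along the fingers, y is the direction in which the jaws open and shut (so a half turn about z gives the same grasp; the last joint's range is limited). The gripper opens to 92 mm and grips with 3 to 60 N. Pads are 20 mm wide; open, the fingers measure 128 mm over their backs; the gripper's body (75 mm by 189 mm) begins 69 mm behind the grasp point.
Start: joints at [1.168, 0.468, -0.012, 1.603, 0.006, 1.071, -0.056], TCP at [0.229, -0.608, 0.215] pointing down, gripper open.
Joint ranges: [-2.53, 2.53], [-0.31, 2.02], [-1.57, 1.55], [0.28, 2.44], [-1.29, 4.43], [0.15, 1.84], [-2.92, 2.92]. Speed limits (rad/s): [2.57, 2.57, 3.14, 3.14, 3.14, 3.14, 3.14].

### API

Orientations are given as [roll, pitch, yaw] about the fixed x, y, z axes, in that order (R = Rz(yaw) Ry(pitch) Rx(roll)).
In Python, from workcell import manip, eyes gives the robot as it stands. The module is installed in compiled form; this text tells all that it offers.
- The arm moves only by the tool apply_moves, never from a script. Its argument "steps" is a list of rows, each a list of 7 numbers: the shift along the tool's x, y, z as a fraction of full scale, then the turn, a rotation vector about the tool's x, y, z as a fraction of full scale, then the gripper's target within -1 to 1 (shut at 1, half-way at 0, fully open at -1). A call has exactly 10 rows; each row shifts and turns the pose as measured when the row begins, along the tool's axes as they then stand; what a row does not reach is not made up. Full scale, the value 1, is 30 mm for a shift and 2 pi rad for a turn. A row lasts 1/12 s, in which the tool goes at most 41.7 mm and 7.16 degrees, less where a joint would pass 70% of its speed; a pose out of reach is approached as far as the arm can. A call with a number of a shift or a turn outside -1 to 1 is refused whole. A call with a gripper value outside its range is refused whole. The fingers move at their own pace and stop on an object; the grip force is fixed at half the most. Time passes only in rows, so rows that do not move let the fingers close, or fill a call up. It gives the time, the measured TCP pose, the force and the opening at its end, in the units of the state.
- manip.read_state(): the state, without advancing time (a new reading comes with each control period).
- eyes.camera(name): name is "side" or "top"; returns a dict with "color" (480x640x3 uint8, red, green, blue), "fx", "fy", "cx", "cy" (pixels), "position" and "attitude" of the camera in the world. Camera axes: x right, y down, z forward; pixel columns grow to the right and rows downward; lengths in m; the calibration is good to about 2 mm. A picture is of the moment at which its call begins. There is no depth.
- manip.sign_off(): hands the job in, once; it reports no verdict.
The state is a dict: "time_s": time; "q": joint angles; "joint_velocities": joint speeds; "effort": joint torques, N m; "tcp_pos": TCP position; "orientation": TCP orientation; "ft_force": force on the tool from outside, world axes, zero at the start; "ft_torque": the same for the moment, N m; "width": opening from 0.0 (shut) to 1.0 (fully open).
Only numpy, scipy, OpenCV 4.12 (cv2) and the standard library are available. Lean on these libraries where they do the work, as an engineer would, in place of code of your own. Each camera call takes 0.05 s, during which the arm holds its last target.

### The job

A slow nut runner is turning the nut on the front of the bracket, but the bolt just turns along with it. Take the jar off the top of the gap, set it down upright in the tray (no dropping or tipping) and let go of it; then reach down into the gap behind the bracket, grasp the bolt's hex head and hold it so that it stops turning. Finish while still holding the bolt head, and leave the can, the wrench and the box on the bench alone.

Things in the scene. Friction and masses are not known exactly. Their poses are not given: they have to be found in the camera images.
- jig: Fixed: grey base 300x200x20 mm; upright bright metal bracket; behind it (+x) an upright timber 38x200 mm. Origin on the bench (z=0) under the middle of the 50 mm gap between them; x runs across the gap, bracket to timber, away from the robot, yaw up to 0.35 rad; y along the gap, z up. Bolt axis parallel to x, y=0, z=120 mm. In front: nut and round nut runner, to x=-218 mm, top below 152 mm.
- gap (a point): Middle of the gap's open top, 155 mm above the bench, level with the tops of bracket and timber (axes as the jig's). Bracket web: x=-31 to -25 mm, 120 mm wide in y, with a 30 mm flange folded forward at the top. Timber: x=25 to 63 mm. The gap is open at both y ends; its floor (the base) lies 135 mm below this point.
- bolt_head (a point): Centre of the steel hex head in the gap, jig frame (-11.5, 0, 120) mm; 24 mm across flats, 27.7 across corners, 17 mm long (x=-20 to -3). A washer, 34 mm diameter, 5 mm thick, lies between it and the bracket; 28 mm free behind it. Free at both sides: pinch from above across the jig's y, about 5 mm further back than the centre to clear the washer. x is the bolt axis; turns with the head.
- bolt (a joint): Angle of the bolt about the jig's x axis, rad; at 0 and every pi/3 two flats face +-y. The runner drives it all the time with 0.08 N m, about 0.2 rad/s, angle growing; it stops when the head is pinched in any attitude, and turns on when let go.
- jar_mid (a point): Centre (half-way up) of a white closed jar with paper label and metal lid, 66 mm diameter, 70 mm tall, about 0.25 kg. At the start it stands upright on the tops of bracket and timber, bridging the gap over the bolt head. z is its axis, up.
- tray: Fixed flat open steel tray on the bench, 180 x 180 mm outside, walls 4 mm thick and 15 mm high, floor 4 mm above the bench. Origin at the centre of its underside, z up, sides along its x and y.
- can: Bystander: loose tin can standing on the bench, 70 mm diameter, 100 mm tall; origin at the centre of its underside.
- wrench: Bystander: loose steel wrench lying on the bench, 190 mm long along its x; origin under its middle.
- screwbox: Bystander: loose cardboard box on the bench, 90 x 65 x 45 mm tall; origin at the centre of its underside.
There are look-alikes about, which are no part of the job. Leave any green or yellow look-alike of the part that bears jar_mid alone.

How it is judged:
On the way, in this order (a step that is already met when the one before it is completed fails the run):
1. the jar stands upright in the tray and is let go (x of jar_mid in the frame of tray between -0.056 and 0.056 m and y of jar_mid in the frame of tray between -0.056 and 0.056 m and height (world z) of jar_mid below 0.045 m and angle between jar_mid's own z axis and vertical below 0.1 rad and linear speed of jar below 0.02 m/s and contact force between the fingers and jar below 0.1 N), for 0.2 s.
2. the bolt head is grasped in the gap and no longer turns (contact force between the fingers and bolt above 3 N and distance between the grasp point and bolt_head below 0.03 m and y of the grasp point in the frame of jig between -0.008 and 0.008 m and velocity of joint bolt between -0.02 and 0.02 rad/s), for 0.3 s.
At the end, for the whole second after the job is handed in: Jar in the tray, upright to 0.1 rad, inside the walls, base within 6 mm of its floor, at rest, let go; fingers grip the bolt head with over 3 N, grasp point within 30 mm of its centre and 8 mm sideways of the bolt axis; bolt turns slower than 0.02 rad/s (all of step 1 and all of step 2); the arm keeps its last pose, push and grip.
It fails at once if the jar is tipped over (angle between jar_mid's own z axis and vertical above 0.6 rad).
It fails at once if the jar is dropped (linear speed of jar above 0.5 m/s and contact force between the fingers and jar below 0.2 N).
It fails at once if the can is disturbed (distance of can from where it was at the start of the episode above 0.03 m).
It fails at once if the wrench is disturbed (distance of wrench from where it was at the start of the episode above 0.03 m).
It fails at once if the box is disturbed (distance of screwbox from where it was at the start of the episode above 0.03 m).
It also fails if it takes over 56 s, if anything falls off the work surface, if the arm or the gripper's body presses on something with over 40 N, if the wrist force passes 120 N, or if a joint passes its speed limit or range.

## Working session

There is one attempt and no reset: what is moved stays moved. The work goes in short steps, Python scripts to look and compute and a tool call to move; the robot and the scene stay as the last step left them, time stands still between calls to the robot, and variables do not carry over. Pictures are saved under pics/ and viewed, and the job is handed in when it is done.

Besides the shell and the picture viewer there is one more tool, called after "Emit:" in YAML: its name, and indented under it one key for each argument. apply_moves: Moves the arm, as the interface text tells. Shift numbers are shares of 30 mm and turn numbers shares of 2 pi rad, none past 1 either way. Its arguments: {"type":"object","properties":{"steps":{"type":"array"}},"required":["steps"]}

```bash
mkdir -p pics
python3 - <<'E'
from workcell import manip, eyes
import cv2
print(manip.read_state(), manip.pinch_z)
for n in("side","top"):
    c=eyes.camera(n); print(n,{k:v for k,v in c.items() if k!="color"})
    cv2.imwrite(f"pics/{n}0.png",c["color"][:,:,::-1])
E
```

```text
{'time_s': 0.0, 'q': array([ 1.16800803,  0.46836745, -0.01160334,  1.60363078,  0.00601475,
        1.07141981, -0.05631841]), 'joint_velocities': array([-1.22525022e-03,  4.18430854e-04, -2.49813077e-06,  1.02692973e-03,
       -7.58522109e-04,  4.07835683e-04, -1.00124898e-04]), 'effort': array([ 3.19397086e-04, -5.20570564e+01, -1.20435061e-02, -2.43744278e+01,
       -5.66336175e-02,  1.71708560e-02,  1.63113527e-04]), 'tcp_pos': array([ 0.22856916, -0.6078496 ,  0.21364372]), 'orientation': array([-3.13980682e+00,  1.37803466e-04,  3.59713616e-01]), 'ft_force': array([-0.71624063,  0.61078453, -0.51797743]), 'ft_torque': array([ 0.00072294,  0.02450977, -0.01718343]), 'width': 0.9994867563047559} 0.0187
side {'fx': 543.8986616203239, 'fy': 543.8986616203239, 'cx': 319.7737132085602, 'cy': 237.57526240811276, 'position': array([0.38961954, 0.96335244, 0.87961052]), 'attitude': array([-2.21920434,  0.01772966, -2.90815028])}
top {'fx': 477.45158105807803, 'fy': 477.45158105807803, 'cx': 318.91268377244086, 'cy': 236.26986028291466, 'position': array([ 0.54702579, -0.00921991,  1.2099674 ]), 'attitude': array([-3.05405377, -0.00495804, -1.59157522])}
```

View pics/side0.png

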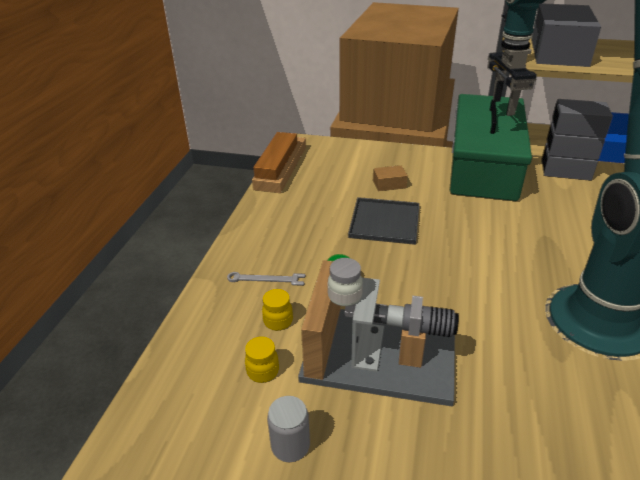

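View pics/top0.png

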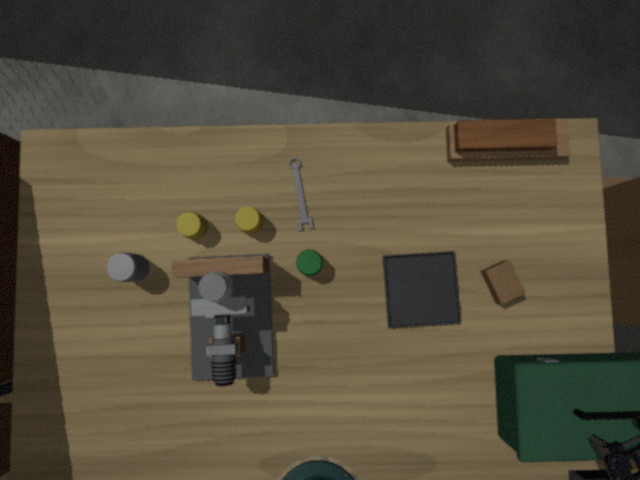

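Top view: white jar with a grey lid at about (215,286) bridging the gap. Tray is at (422,290), can (125,267), wrench (302,195), box (503,283). Things that could be taken for the jar: the yellow jars at (191,225) and (248,218), the green jar at (309,262), and the grey can at (122,267). I choose the white one at (215,286), which is (345,282) in the side view. Now I'll check it with a close crop and measure.

```bash
cat > h.py <<'E'
import numpy as np, cv2
from scipy.spatial.transform import Rotation as R
from workcell import manip, eyes
def ray(c,u,v):
    d=R.from_euler('xyz',c["attitude"]).as_matrix()@np.array([(u-c["cx"])/c["fx"],(v-c["cy"])/c["fy"],1.])
    return c["position"],d/np.linalg.norm(d)
def plane(c,u,v,z):
    p,d=ray(c,u,v); return p+d*(z-p[2])/d[2]
def proj(c,X):
    p=R.from_euler('xyz',c["attitude"]).as_matrix().T@(np.asarray(X)-c["position"])
    return np.array([c["cx"]+c["fx"]*p[0]/p[2],c["cy"]+c["fy"]*p[1]/p[2]])
def crop(c,x0,y0,x1,y1,s,name):
    cv2.imwrite("pics/"+name,cv2.resize(np.ascontiguousarray(c["color"][y0:y1,x0:x1,::-1]),None,fx=s,fy=s,interpolation=cv2.INTER_CUBIC))
E
python3 - <<'E'
from h import *
t=eyes.camera("top");s=eyes.camera("side")
crop(t,160,240,290,390,4,"tc.png"); crop(s,290,230,470,400,4,"sc.png")
# tray dark mask in top
for n,(x0,y0,x1,y1) in {"tray":(375,240,470,340)}.items():
    g=cv2.cvtColor(t["color"],cv2.COLOR_RGB2GRAY)[y0:y1,x0:x1]
    _,m=cv2.threshold(g,0,255,cv2.THRESH_BINARY_INV+cv2.THRESH_OTSU)
    cs,_=cv2.findContours(m,cv2.RETR_EXTERNAL,cv2.CHAIN_APPROX_NONE)
    k=max(cs,key=cv2.contourArea); r=cv2.minAreaRect(k); b=cv2.boxPoints(r)+[x0,y0]
    P=np.array([plane(t,*q,0.012) for q in b]);print(n,b,P[:,:2],P.mean(0))
E
```

```text
tray [[381.98107433 255.07455444]
 [455.87811279 249.66745758]
 [461.31716919 324.00119019]
 [387.42012787 329.40828705]] [[ 0.60139225 -0.17473766]
 [ 0.61117505 -0.36119927]
 [ 0.42625167 -0.36623856]
 [ 0.41692082 -0.18226443]] [ 0.51393495 -0.27110998  0.012     ]
```

View pics/tc.png

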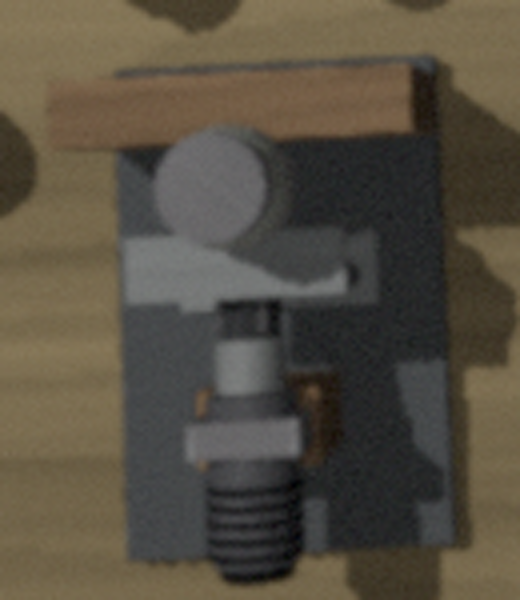

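View pics/sc.png

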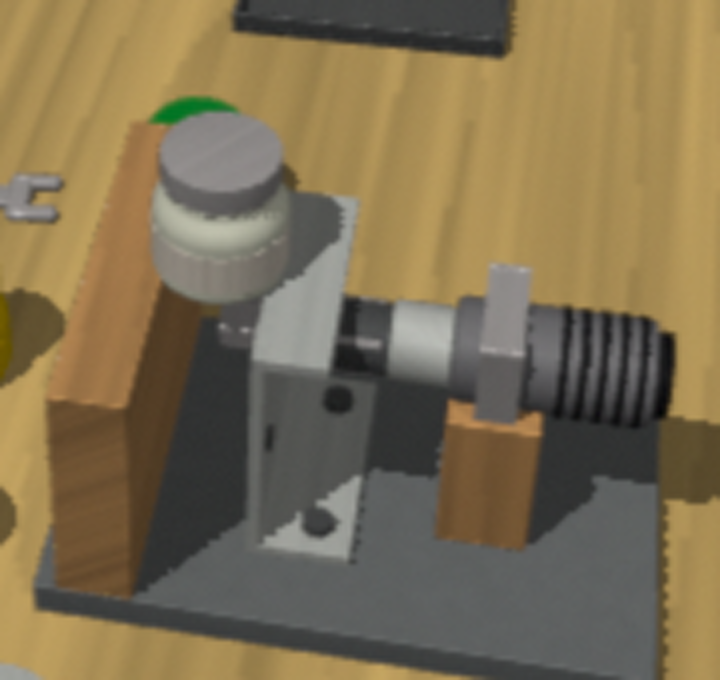

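The crop confirms it: white body and metal lid, standing on bracket and timber at full-picture top (213,287). Next, the jig frame and the jar position.

```bash
cat >> h.py <<'E'
def tri(c1,uv1,c2,uv2):
    p,d=ray(c1,*uv1);q,e=ray(c2,*uv2)
    A=np.stack([d,-e],1);k=np.linalg.lstsq(A,q-p,rcond=None)[0]
    return (p+k[0]*d+q+k[1]*e)/2,np.linalg.norm(p+k[0]*d-q-k[1]*e)
E
python3 - <<'E'
from h import *
t=eyes.camera("top");s=eyes.camera("side")
T=lambda a,b:(160+(a-1.5)/4,240+(b-1.5)/4)
S=lambda a,b:(290+(a-1.5)/4,230+(b-1.5)/4)
for n,a,b,z in [("timb nearL",48,148,.155),("timb nearR",412,133,.155),("timb farL",50,82,.155),("timb farR",410,65,.155),
 ("brk farL",122,240,.155),("brk nearL",124,305,.155),("base nearL",130,560,.02),("base nearR",468,546,.02),("runner nose",255,500,.12),("runner back",254,578,.12),("jar",211,187,.225)]:
    print(n,plane(t,*T(a,b),z).round(4))
for n,a,b,z in [("timb nearL",128,404,.155),("timb farL",48,400,.155),("brk farL",255,363,.155),("brk nearL",333,370,.155),("brk nearR",358,200,.155),("base nearL",658,680,.02),("jar",222,152,.225)]:
    print("S",n,plane(s,*S(a,b),z).round(4))
print(tri(t,T(211,187),s,S(222,152)))
E
```

```text
timb nearL [0.557  0.3092 0.155 ]
timb nearR [0.5611 0.1092 0.155 ]
timb farL [0.5933 0.3083 0.155 ]
timb farR [0.5986 0.1099 0.155 ]
brk farL [0.506  0.2685 0.155 ]
brk nearL [0.4708 0.2673 0.155 ]
base nearL [0.3073 0.2986 0.02  ]
base nearR [0.3112 0.0929 0.02  ]
runner nose [0.3588 0.203  0.12  ]
runner back [0.3161 0.2037 0.12  ]
jar [0.5347 0.2046 0.225 ]
S timb nearL [0.556  0.3049 0.155 ]
S timb farL [0.5918 0.3103 0.155 ]
S brk farL [0.5049 0.2676 0.155 ]
S brk nearL [0.4693 0.2643 0.155 ]
S brk nearR [0.4753 0.1463 0.155 ]
S base nearL [0.3052 0.2985 0.02  ]
S jar [0.5334 0.2054 0.225 ]
(array([0.53414472, 0.20463747, 0.22427766]), np.float64(0.0011421504762811948))
```

Emit:
apply_moves:
  steps:
    - [0,0,-1,0,0,0.018,-1]
    - [0,0,-1,0,0,0.018,-1]
    - [0,0,-1,0,0,0.018,-1]
    - [0,0,-1,0,0,0,-1]
    - [0,0,-1,0,0,0,-1]
    - [0.7,-0.7,0,0,0,0,-1]
    - [0.7,-0.7,0,0,0,0,-1]
    - [0.7,-0.7,0,0,0,0,-1]
    - [0.7,-0.7,0,0,0,0,-1]
    - [0.7,-0.7,0,0,0,0,-1]

```text
time_s: 1.13
tcp_pos: [0.3289, -0.5049, 0.3699]
orientation: [-3.14, 0.004, -0.014]
ft_force: [0.4, 0.1, -0.3]
width: 1.001
```

Emit:
apply_moves:
  steps:
    - [0.5,-1,0,0,0,-0.0057,-1]
    - [0.5,-1,0,0,0,0,-1]
    - [0.5,-1,0,0,0,0,-1]
    - [0.5,-1,0,0,0,0,-1]
    - [0.5,-1,0,0,0,0,-1]
    - [0.5,-1,0,0,0,0,-1]
    - [0.4,-1,0,0,0,0,-1]
    - [0.4,-1,0,0,0,0,-1]
    - [0.4,-1,0,0,0,0,-1]
    - [0.4,-1,0,0,0,0,-1]

```text
time_s: 1.97
tcp_pos: [0.4665, -0.1872, 0.3697]
orientation: [3.141, 0.003, 0.023]
ft_force: [0.8, 0.1, -0.4]
width: 1.0
```

Emit:
apply_moves:
  steps:
    - [0.2,-1,0,0,0,0,-1]
    - [0.2,-1,0,0,0,0,-1]
    - [0.2,-1,0,0,0,0,-1]
    - [0.2,-1,0,0,0,0,-1]
    - [0.2,-1,0,0,0,0,-1]
    - [0.2,-1,0,0,0,0,-1]
    - [0.2,-1,0,0,0,0,-1]
    - [0.2,-1,0,0,0,0,-1]
    - [0.2,-1,0,0,0,0,-1]
    - [0,0,0,0,0,0,-1]

```text
time_s: 2.8
tcp_pos: [0.5138, 0.1055, 0.3709]
orientation: [-3.141, -0.002, 0.033]
ft_force: [-0.9, 0.3, -0.8]
width: 1.002
```

Emit:
apply_moves:
  steps:
    - [0.2,-0.8,0,0,0,0.0015,-1]
    - [0.2,-0.8,0,0,0,0,-1]
    - [0.2,-0.8,0,0,0,0,-1]
    - [0.15,-0.6,0,0,0,0,-1]
    - [0.05,-0.2,0,0,0,0,-1]
    - [0,0,0,0,0,0,-1]
    - [0,0,0,0,0,0,-1]
    - [0,0,0,0,0,0,-1]
    - [0,0,0,0,0,0,-1]
    - [0,0,0,0,0,0,-1]

```text
time_s: 3.63
tcp_pos: [0.5357, 0.2008, 0.3703]
orientation: [3.138, -0.001, 0.019]
ft_force: [0.1, -0.3, -0.3]
width: 1.001
```

Emit:
apply_moves:
  steps:
    - [-0.05,-0.13,0,0,0,0,-1]
    - [0,0,0.6,0,0,0,-1]
    - [0,0,0.6,0,0,0,-1]
    - [0,0,0.6,0,0,0,-1]
    - [0,0,0.6,0,0,0,-1]
    - [0,0,0.6,0,0,0,-1]
    - [0,0,0.6,0,0,0,-1]
    - [0,0,0.5,0,0,0,-1]
    - [0,0,0,0,0,0,-1]
    - [0,0,0,0,0,0,-1]

```text
time_s: 4.47
tcp_pos: [0.5358, 0.2002, 0.2458]
orientation: [3.137, -0.008, 0.01]
ft_force: [0.8, 1.3, -0.2]
width: 0.998
```

Run:
```python
from h import *
t=eyes.camera("top");s=eyes.camera("side")
a=cv2.resize(t["color"][200:350,140:300],None,fx=2.5,fy=2.5);b=cv2.resize(s["color"][200:350,270:430],None,fx=2.5,fy=2.5)
cv2.imwrite("pics/g1.png",np.hstack([a,b])[:,:,::-1])
```

```text
(no output)
```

View pics/g1.png

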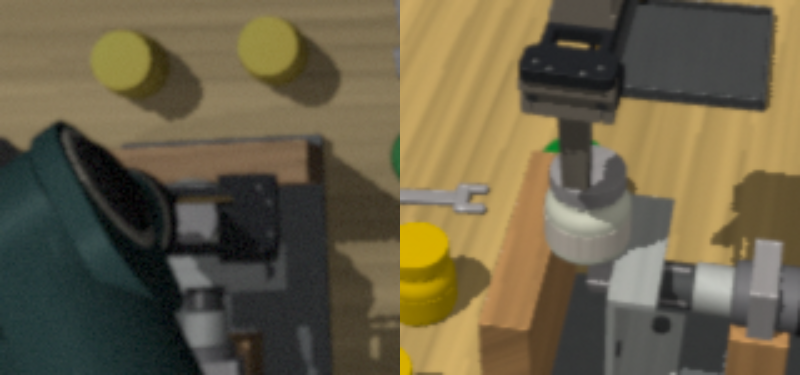

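Emit:
apply_moves:
  steps:
    - [-0.05,-0.15,0,0.0007,-0.0013,-0.0019,-1]
    - [0,0,0,0,0,0,-1]
    - [0,0,0.4,0,0,0,-1]
    - [0,0,0.4,0,0,0,-1]
    - [0,0,0.4,0,0,0,-1]
    - [0,0,0.4,0,0,0,-1]
    - [0,0,0.4,0,0,0,-1]
    - [0,0,0.3,0,0,0,-1]
    - [0,0,0,0,0,0,-1]
    - [0,0,0,0,0,0,-1]

```text
time_s: 5.4
tcp_pos: [0.536, 0.2062, 0.1736]
orientation: [-3.139, -0.005, 0.023]
ft_force: [-0.1, 0.2, 0.7]
width: 1.001
```

Emit:
apply_moves:
  steps:
    - [-0.06,0.03,0,0,0,0,0]
    - [0,0,0,0,0,0,0.3]
    - [0,0,0,0,0,0,1]
    - [0,0,0,0,0,0,1]
    - [0,0,0,0,0,0,1]
    - [0,0,0,0,0,0,1]
    - [0,0,0,0,0,0,1]
    - [0,0,0,0,0,0,1]
    - [0,0,0,0,0,0,1]
    - [0,0,0,0,0,0,1]

```text
time_s: 6.23
tcp_pos: [0.5345, 0.2053, 0.175]
orientation: [-3.139, -0.007, 0.023]
ft_force: [0.0, 0.6, -2.3]
width: 0.705
```

Emit:
apply_moves:
  steps:
    - [0,0,-0.2,0,0,0,1]
    - [0,0,-0.4,0,0,0,1]
    - [0,0,-0.6,0,0,0,1]
    - [0,0,-0.6,0,0,0,1]
    - [0,0,-0.6,0,0,0,1]
    - [0,0,-0.6,0,0,0,1]
    - [0,0,-0.5,0,0,0,1]
    - [0,0,-0.3,0,0,0,1]
    - [0,0,0,0,0,0,1]
    - [0,0,0,0,0,0,1]

```text
time_s: 7.07
tcp_pos: [0.5332, 0.2057, 0.3013]
orientation: [-3.138, -0.01, 0.025]
ft_force: [0.0, -0.1, -3.1]
width: 0.708
```

Emit:
apply_moves:
  steps:
    - [-0.02,0.4,0,0,-0.0015,0,1]
    - [-0.05,0.8,0,0,0,0,1]
    - [-0.06,1,0,0,0,0,1]
    - [-0.06,1,0,0,0,0,1]
    - [-0.06,1,0,0,0,0,1]
    - [-0.06,1,0,0,0,0,1]
    - [-0.06,1,0,0,0,0,1]
    - [-0.06,1,0,0,0,0,1]
    - [-0.06,1,0,0,0,0,1]
    - [-0.06,1,0,0,0,0,1]

```text
time_s: 7.9
tcp_pos: [0.5186, -0.0729, 0.2907]
orientation: [-3.132, 0.014, 0.044]
ft_force: [1.5, -0.0, -1.5]
width: 0.711
```

Emit:
apply_moves:
  steps:
    - [-0.06,1,0,0,0,0,1]
    - [-0.06,1,0,0,0,0,1]
    - [-0.06,1,0,0,0,0,1]
    - [-0.06,1,0,0,0,0,1]
    - [-0.06,1,0,0,0,0,1]
    - [-0.06,0.7,0,0,0,0,1]
    - [-0.03,0.4,0,0,0,0,1]
    - [0,0.2,0,0,0,0,1]
    - [0,0,0,0,0,0,1]
    - [0,0,0,0,0,0,1]

```text
time_s: 8.73
tcp_pos: [0.5066, -0.277, 0.2782]
orientation: [-3.126, 0.031, 0.034]
ft_force: [0.1, -0.1, -1.7]
width: 0.706
```

Emit:
apply_moves:
  steps:
    - [0.2,-0.2,0,-0.0025,0.0049,0,1]
    - [0,0,0.4,0,0,0,1]
    - [0,0,0.7,0,0,0,1]
    - [0,0,0.8,0,0,0,1]
    - [0,0,0.8,0,0,0,1]
    - [0,0,0.8,0,0,0,1]
    - [0,0,0.8,0,0,0,1]
    - [0,0,0.8,0,0,0,1]
    - [0,0,0.5,0,0,0,1]
    - [0,0,0.2,0,0,0,1]

```text
time_s: 9.57
tcp_pos: [0.5161, -0.2537, 0.0952]
orientation: [-3.137, -0.001, 0.058]
ft_force: [0.4, -0.2, -2.2]
width: 0.708
```

Emit:
apply_moves:
  steps:
    - [0,0,0,0,0,0,1]
    - [0,0,0,0,0,0,1]
    - [0,0,0,0,0,0,1]
    - [0,0,0,0,0,0,1]
    - [0,0,0,0,0,0,1]
    - [0,0,0,0,0,0,1]
    - [0,0,0,0,0,0,1]
    - [0,0,0,0,0,0,1]
    - [0,0,0,0,0,0,1]
    - [0,0,0,0,0,0,1]

```text
time_s: 10.4
tcp_pos: [0.5186, -0.2518, 0.0986]
orientation: [-3.138, -0.005, 0.062]
ft_force: [0.3, 0.3, -2.2]
width: 0.71
```

Run:
```python
from h import *
t=eyes.camera("top");s=eyes.camera("side")
a=cv2.resize(t["color"][200:350,350:510],None,fx=2.5,fy=2.5);b=cv2.resize(s["color"][130:280,320:480],None,fx=2.5,fy=2.5)
cv2.imwrite("pics/g2.png",np.hstack([a,b])[:,:,::-1])
```

```text
(no output)
```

View pics/g2.png

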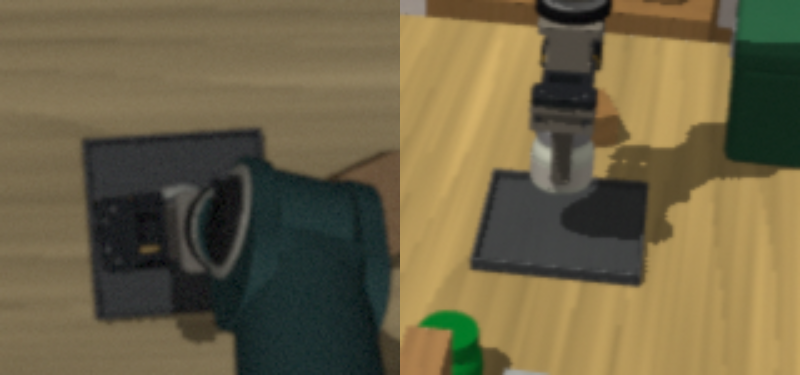

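The jar is held upright above the tray. It is 19 mm to the left of the tray's centre, so I correct that and lower it gently.

Emit:
apply_moves:
  steps:
    - [-0.1,0.3,0,0,0,0.005,1]
    - [-0.1,0.3,0.2,0,0,0,1]
    - [0,0,0.4,0,0,0,1]
    - [0,0,0.5,0,0,0,1]
    - [0,0,0.4,0,0,0,1]
    - [0,0,0.3,0,0,0,1]
    - [0,0,0.2,0,0,0,1]
    - [0,0,0.1,0,0,0,1]
    - [0,0,0,0,0,0,1]
    - [0,0,0,0,0,0,1]

```text
time_s: 11.33
tcp_pos: [0.5111, -0.2733, 0.027]
orientation: [-3.137, -0.001, 0.024]
ft_force: [-0.1, 0.4, -0.9]
width: 0.705
```

Emit:
apply_moves:
  steps:
    - [0,0,0.05,0,0,0,1]
    - [0,0,0.05,0,0,0,1]
    - [0,0,0.02,0,0,0,1]
    - [0,0,0,0,0,0,1]
    - [0,0,0,0,0,0,1]
    - [0,0,0,0,0,0,1]
    - [0,0,0,0,0,0,1]
    - [0,0,0,0,0,0,1]
    - [0,0,0,0,0,0,1]
    - [0,0,0,0,0,0,1]

```text
time_s: 12.17
tcp_pos: [0.5134, -0.2738, 0.0259]
orientation: [-3.14, -0.006, 0.025]
ft_force: [-0.6, 0.6, -1.5]
width: 0.709
```

Emit:
apply_moves:
  steps:
    - [0,0,0.06,0,0,0,1]
    - [0,0,0.06,0,0,0,1]
    - [0,0,0.06,0,0,0,1]
    - [0,0,0,0,0,0,1]
    - [0,0,0,0,0,0,1]
    - [0,0,0,0,0,0,1]
    - [0,0,0,0,0,0,1]
    - [0,0,0,0,0,0,1]
    - [0,0,0,0,0,0,1]
    - [0,0,0,0,0,0,1]

```text
time_s: 13.0
tcp_pos: [0.5138, -0.274, 0.0239]
orientation: [-3.141, -0.006, 0.025]
ft_force: [-1.1, 0.1, 2.5]
width: 0.708
```

Force has gone from −1.5 to +2.5 N, so the jar is resting on the floor of the tray. Opening the gripper.

Emit:
apply_moves:
  steps:
    - [0,0,0,0,0,0,0]
    - [0,0,0,0,0,0,-0.5]
    - [0,0,0,0,0,0,-1]
    - [0,0,0,0,0,0,-1]
    - [0,0,0,0,0,0,-1]
    - [0,0,0,0,0,0,-1]
    - [0,0,0,0,0,0,-1]
    - [0,0,0,0,0,0,-1]
    - [0,0,0,0,0,0,-1]
    - [0,0,0,0,0,0,-1]

```text
time_s: 13.83
tcp_pos: [0.5147, -0.2743, 0.0243]
orientation: [-3.141, -0.007, 0.025]
ft_force: [-0.2, -0.0, 0.0]
width: 0.999
```

Run:
```python
from h import *
t=eyes.camera("top");s=eyes.camera("side")
print(manip.read_state()["width"])
a=cv2.resize(s["color"][130:280,320:480],None,fx=2.5,fy=2.5);b=cv2.resize(t["color"][240:360,170:290],(400,375),interpolation=cv2.INTER_CUBIC)
cv2.imwrite("pics/g3.png",np.hstack([a,b])[:,:,::-1])
crop(s,290,230,470,400,4,"sc3.png"); crop(t,160,240,290,390,4,"tc3.png")
```

```text
0.998755484610835
```

View pics/g3.png

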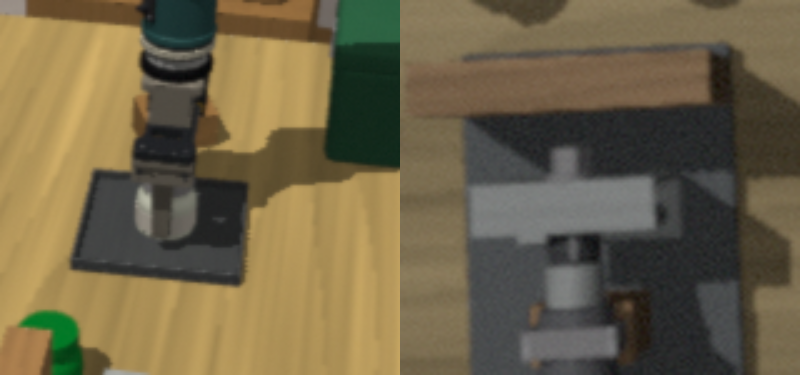

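View pics/tc3.png

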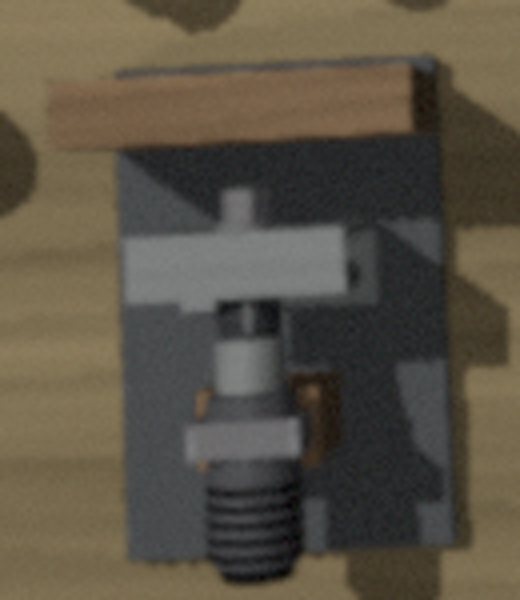

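View pics/sc3.png

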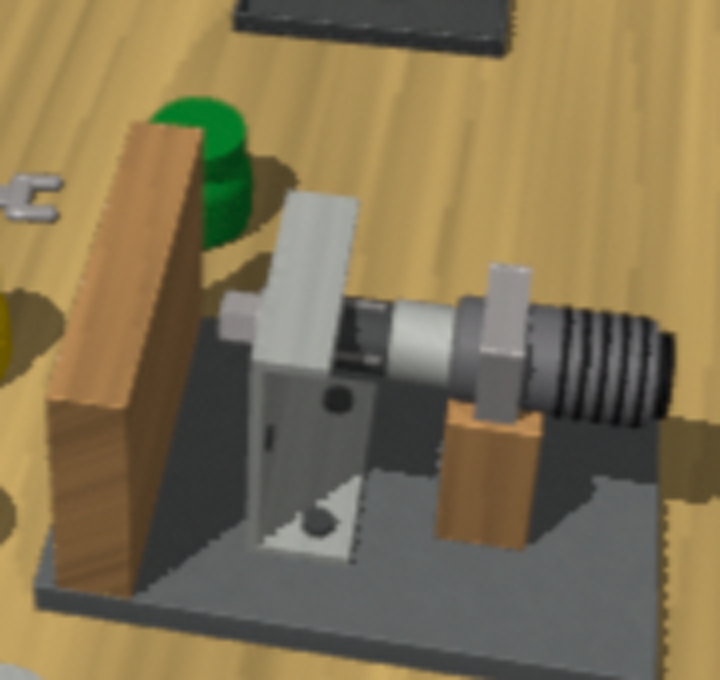

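The jar stands upright in the tray and has been let go. In the top view the bolt head now shows at crop columns 222–268, with its back end at row 187.

Run:
```python
from h import *
t=eyes.camera("top");s=eyes.camera("side")
T=lambda a,b:(160+(a-1.5)/4,240+(b-1.5)/4)
S=lambda a,b:(290+(a-1.5)/4,230+(b-1.5)/4)
for n,a,b,z in [("headL",222,200,.125),("headbright R",254,200,.132),("headR",268,200,.12),("back",245,187,.13),("brk farL",123,238,.155),("brk farR",345,226,.155),("brk nearL",124,305,.155),("brk nearR",345,294,.155)]:
    print(n,plane(t,*T(a,b),z).round(4))
for n,a,b,z in [("brk nearR",358,199,.155),("brk farR",289,192,.155),("brk farL",255,363,.155),("brk nearL",333,370,.155),("timb nearR",203,128,.155),("timb nearL",128,404,.155),("head back top",222,293,.13),("head back bot",220,335,.115)]:
    print("S",n,plane(s,*S(a,b),z).round(4))
for X in ([.5298,.2055,.12],[.5298,.2175,.12],[.5298,.1935,.12]):
    p=proj(t,X);q=proj(s,X);print((p-[160,240])*4+1.5,(q-[290,230])*4+1.5)
crop(t,200,275,240,305,16,"hd.png"); crop(s,335,290,375,330,14,"hs.png")
```

```text
headL [0.526  0.2201 0.125 ]
headbright R [0.5258 0.2007 0.132 ]
headR [0.5254 0.1951 0.12  ]
back [0.5331 0.2061 0.13  ]
brk farL [0.5071 0.2679 0.155 ]
brk farR [0.511  0.1465 0.155 ]
brk nearL [0.4708 0.2673 0.155 ]
brk nearR [0.4742 0.1467 0.155 ]
S brk nearR [0.4754 0.1456 0.155 ]
S brk farR [0.5099 0.1476 0.155 ]
S brk farL [0.5049 0.2676 0.155 ]
S brk nearL [0.4693 0.2643 0.155 ]
S timb nearR [0.5622 0.1075 0.155 ]
S timb nearL [0.556  0.3049 0.155 ]
S head back top [0.5334 0.2004 0.13  ]
S head back bot [0.5315 0.2142 0.115 ]
[249.63047908 192.58062266] [226.95301716 315.88747155]
[228.44002998 193.02496696] [222.19826807 332.88469519]
[270.81775604 192.13634488] [231.62617364 299.1819242 ]
```

View pics/hd.png

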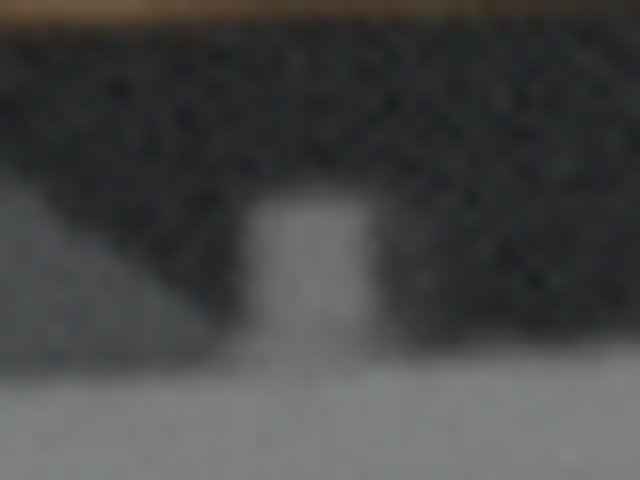

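View pics/hs.png

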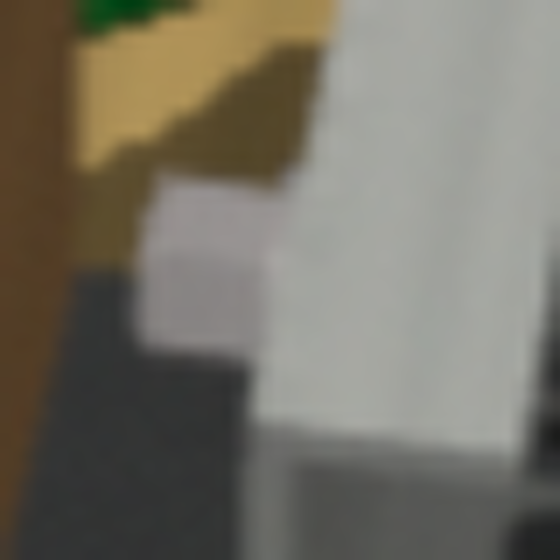

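Emit:
apply_moves:
  steps:
    - [0,0,-0.3,0,0,0,-1]
    - [0,0,-0.5,0,0,0,-1]
    - [0,0,-0.8,0,0,0,-1]
    - [0,0,-1,0,0,0,-1]
    - [0,0,-1,0,0,0,-1]
    - [0,0,-1,0,0,0,-1]
    - [0,0,-1,0,0,0,-1]
    - [0,0,-1,0,0,0,-1]
    - [0,0,-1,0,0,0,-1]
    - [0,0,-0.3,0,0,0,-1]

```text
time_s: 14.87
tcp_pos: [0.5105, -0.2726, 0.2742]
orientation: [-3.138, -0.002, 0.027]
ft_force: [1.5, -0.8, 1.1]
width: 0.999
```

Emit:
apply_moves:
  steps:
    - [0.05,-1,0,0,0,0,-1]
    - [0.05,-1,0,0,0,0,-1]
    - [0.05,-1,0,0,0,0,-1]
    - [0.05,-1,0,0,0,0,-1]
    - [0.05,-1,0,0,0,0,-1]
    - [0.05,-1,0,0,0,0,-1]
    - [0.05,-1,0,0,0,0,-1]
    - [0.05,-1,0,0,0,0,-1]
    - [0.05,-1,0,0,0,0,-1]
    - [0.05,-1,0,0,0,0,-1]

```text
time_s: 15.7
tcp_pos: [0.517, 0.0306, 0.2783]
orientation: [3.136, -0.008, 0.01]
ft_force: [0.4, 0.1, -0.1]
width: 0.999
```

Emit:
apply_moves:
  steps:
    - [0.1,-1,0,0,0,-0.003,-1]
    - [0.1,-1,0,0,0,0,-1]
    - [0.1,-1,0,0,0,0,-1]
    - [0.1,-1,0,0,0,0,-1]
    - [0.1,-0.8,0,0,0,0,-1]
    - [0.1,-0.4,0,0,0,0,-1]
    - [0,-0.2,0,0,0,0,-1]
    - [0,0,0,0,0,0,-1]
    - [0,0,0,0,0,0,-1]
    - [0,0,0,0,0,0,-1]

```text
time_s: 16.53
tcp_pos: [0.5243, 0.2074, 0.2756]
orientation: [3.136, -0.003, 0.042]
ft_force: [0.0, -0.3, 0.1]
width: 0.999
```

Now I correct x by +5 mm and the tilt, then go down to about z = 0.18, above the gap, and check.

Emit:
apply_moves:
  steps:
    - [0.15,0,0,0.0009,-0.0005,0.0019,-1]
    - [0,0,0.3,0,0,0,-1]
    - [0,0,0.6,0,0,0,-1]
    - [0,0,0.6,0,0,0,-1]
    - [0,0,0.6,0,0,0,-1]
    - [0,0,0.5,0,0,0,-1]
    - [0,0,0.3,0,0,0,-1]
    - [0,0,0.1,0,0,0,-1]
    - [0,0,0,0,0,0,-1]
    - [0,0,0,0,0,0,-1]

```text
time_s: 17.37
tcp_pos: [0.5325, 0.1963, 0.1795]
orientation: [3.138, -0.002, 0.011]
ft_force: [-0.2, 0.3, 0.0]
width: 0.998
```

Run:
```python
from h import *
s=eyes.camera("side");t=eyes.camera("top")
st=manip.read_state();print(st["tcp_pos"].round(4),st["orientation"].round(4))
print(proj(s,st["tcp_pos"]))
crop(s,290,200,450,350,5,"g4.png")
crop(t,160,220,320,340,5,"g4t.png")
```

```text
[0.5328 0.1967 0.1801] [ 3.1383e+00 -2.8000e-03  1.1400e-02]
[346.08889718 282.65715543]
```

View pics/g4.png

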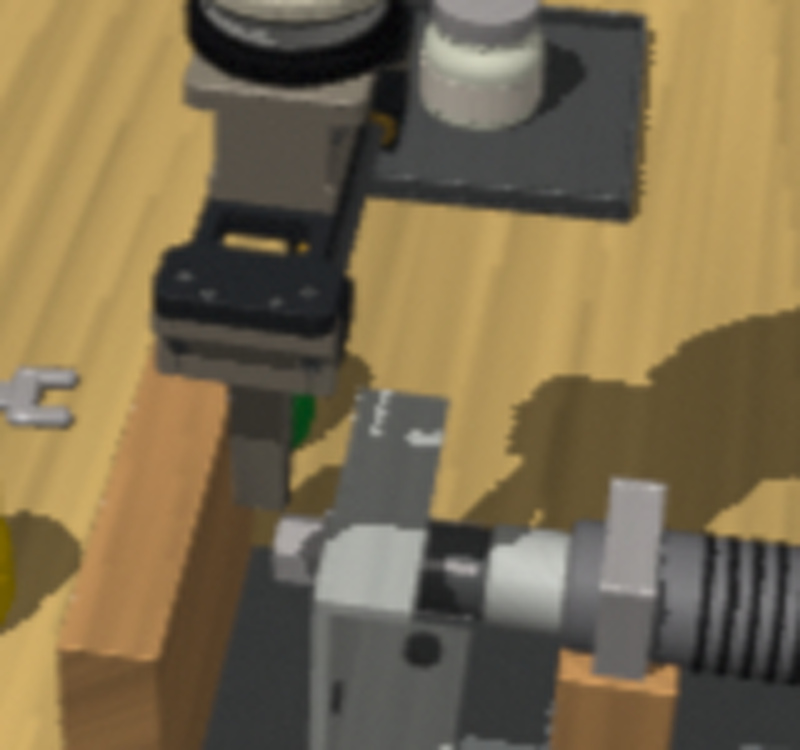

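View pics/g4t.png

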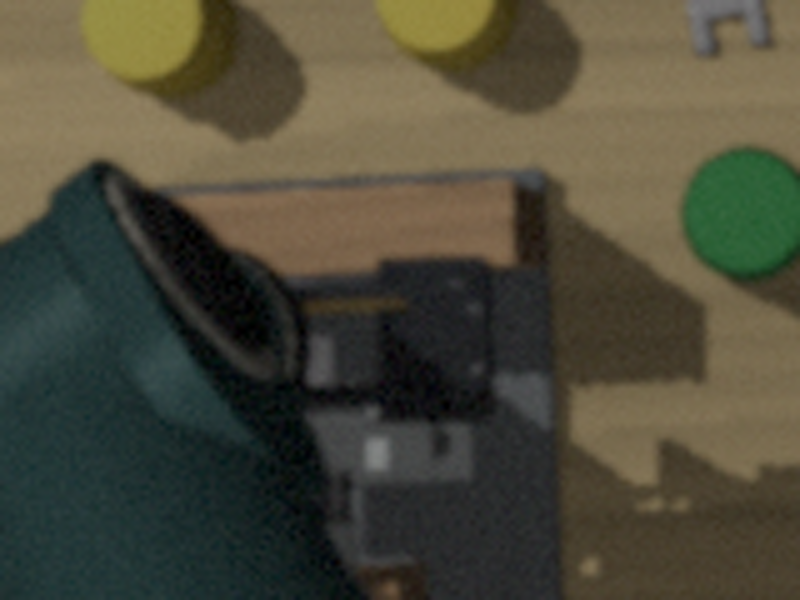

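Emit:
apply_moves:
  steps:
    - [-0.1,-0.34,0,0.0005,0,-0.002,-1]
    - [0,0,0,0,0,0,-1]
    - [0,0,0,0,0,0,-1]
    - [0,0,0,0,0,0,-1]
    - [0,0,0,0,0,0,-1]
    - [0,0,0,0,0,0,-1]
    - [0,0,0,0,0,0,-1]
    - [0,0,0,0,0,0,-1]
    - [0,0,0,0,0,0,-1]
    - [0,0,0,0,0,0,-1]

```text
time_s: 18.3
tcp_pos: [0.5309, 0.2093, 0.1834]
orientation: [-3.14, -0.009, 0.026]
ft_force: [-0.4, -0.1, -0.5]
width: 0.999
```

Emit:
apply_moves:
  steps:
    - [-0.06,0.08,0,0,-0.0014,0,-1]
    - [0,0,0.2,0,0,0,-1]
    - [0,0,0.3,0,0,0,-1]
    - [0,0,0.3,0,0,0,-1]
    - [0,0,0.3,0,0,0,-1]
    - [0,0,0.2,0,0,0,-1]
    - [0,0,0,0,0,0,-1]
    - [0,0,0,0,0,0,-1]
    - [0,0,0,0,0,0,-1]
    - [0,0,0,0,0,0,-1]

```text
time_s: 19.13
tcp_pos: [0.5278, 0.206, 0.1381]
orientation: [-3.141, 0.005, 0.026]
ft_force: [-0.2, -0.1, 0.1]
width: 1.002
```

Emit:
apply_moves:
  steps:
    - [0.03,-0.03,0.1,0,0.0008,0,-1]
    - [0,0,0.2,0,0,0,-1]
    - [0,0,0.3,0,0,0,-1]
    - [0,0,0.3,0,0,0,-1]
    - [0,0,0.2,0,0,0,-1]
    - [0,0,0.1,0,0,0,-1]
    - [0,0,0,0,0,0,-1]
    - [0,0,0,0,0,0,-1]
    - [0,0,0,0,0,0,-1]
    - [0,0,0,0,0,0,-1]

```text
time_s: 19.97
tcp_pos: [0.5291, 0.2074, 0.0985]
orientation: [-3.14, -0.002, 0.026]
ft_force: [0.4, -0.5, -0.1]
width: 1.0
```

Run:
```python
from h import *
s=eyes.camera("side")
crop(s,310,250,410,350,6,"g5.png")
```

```text
(no output)
```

View pics/g5.png

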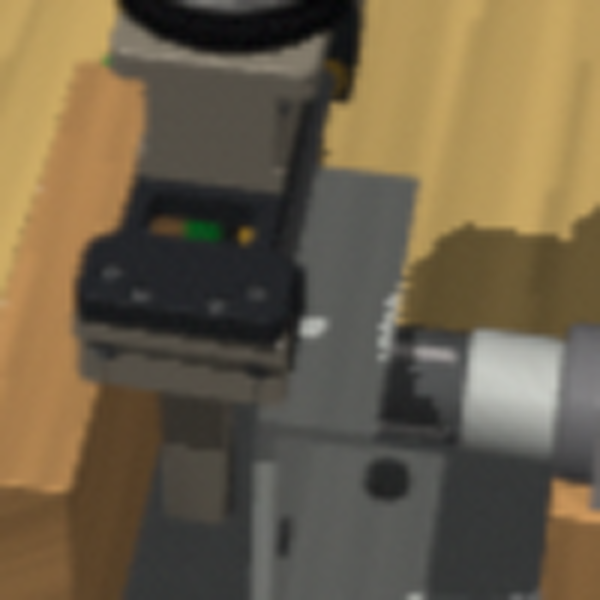

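The near finger is in the gap at crop (195,490), clear of both the timber and the bracket. Closing.

Emit:
apply_moves:
  steps:
    - [0,0,0,0,0,0,0]
    - [0,0,0,0,0,0,0.5]
    - [0,0,0,0,0,0,1]
    - [0,0,0,0,0,0,1]
    - [0,0,0,0,0,0,1]
    - [0,0,0,0,0,0,1]
    - [0,0,0,0,0,0,1]
    - [0,0,0,0,0,0,1]
    - [0,0,0,0,0,0,1]
    - [0,0,0,0,0,0,1]

```text
time_s: 20.85
tcp_pos: [0.5301, 0.2081, 0.1]
orientation: [-3.139, -0.004, 0.026]
ft_force: [-1.0, 8.3, 0.4]
width: 0.295
```

Emit:
apply_moves:
  steps:
    - [0,0,0,0,0,0,1]
    - [0,0,0,0,0,0,1]
    - [0,0,0,0,0,0,1]
    - [0,0,0,0,0,0,1]
    - [0,0,0,0,0,0,1]
    - [0,0,0,0,0,0,1]
    - [0,0,0,0,0,0,1]
    - [0,0,0,0,0,0,1]
    - [0,0,0,0,0,0,1]
    - [0,0,0,0,0,0,1]

```text
time_s: 21.68
tcp_pos: [0.53, 0.2089, 0.1001]
orientation: [-3.138, -0.005, 0.026]
ft_force: [-0.3, 0.3, 0.1]
width: 0.273
```

Run:
```python
from h import *
s=eyes.camera("side");t=eyes.camera("top")
for k in range(2):
    st=manip.read_state();print({k:np.round(v,4) for k,v in st.items() if k in("tcp_pos","orientation","ft_force","ft_torque","width","time_s")})
crop(s,310,250,410,350,6,"g6.png"); crop(s,320,130,480,250,4,"g6j.png")
cv2.imwrite("pics/g6t.png",t["color"][:,:,::-1])
```

```text
{'time_s': np.float64(21.7833), 'tcp_pos': array([0.53  , 0.2088, 0.1001]), 'orientation': array([-3.1379, -0.0047,  0.0264]), 'ft_force': array([ 0.6838, -0.0326,  0.6769]), 'ft_torque': array([ 0.28  , -0.0217, -0.0297]), 'width': np.float64(0.2729)}
{'time_s': np.float64(21.7833), 'tcp_pos': array([0.53  , 0.2088, 0.1001]), 'orientation': array([-3.1379, -0.0047,  0.0264]), 'ft_force': array([ 0.6838, -0.0326,  0.6769]), 'ft_torque': array([ 0.28  , -0.0217, -0.0297]), 'width': np.float64(0.2729)}
```

View pics/g6.png

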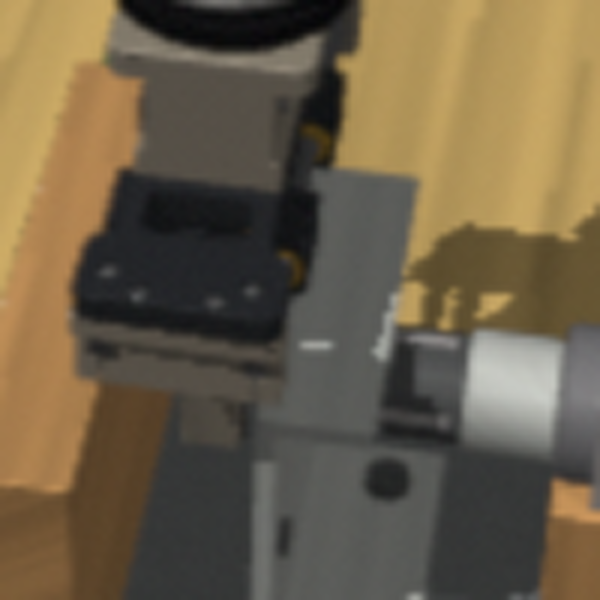

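View pics/g6t.png

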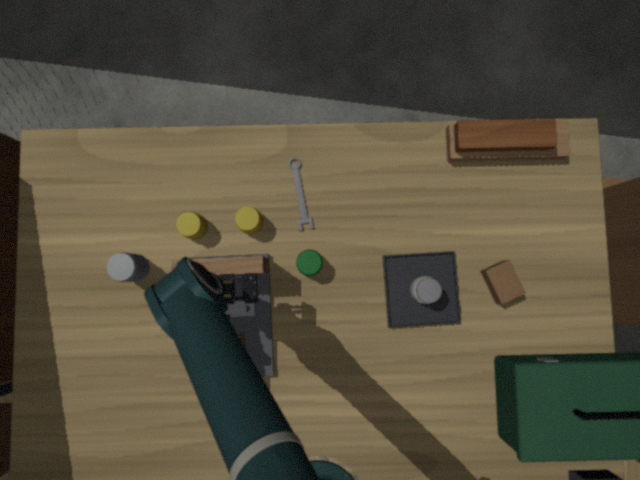

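The opening is about 25 mm, which fits the 24–27.7 mm head. The jar stands in the tray at top (426,290). I let some more time pass to see whether opening, pose and nut stay still.

Emit:
apply_moves:
  steps:
    - [0,0,0,0,0,0,1]
    - [0,0,0,0,0,0,1]
    - [0,0,0,0,0,0,1]
    - [0,0,0,0,0,0,1]
    - [0,0,0,0,0,0,1]
    - [0,0,0,0,0,0,1]
    - [0,0,0,0,0,0,1]
    - [0,0,0,0,0,0,1]
    - [0,0,0,0,0,0,1]
    - [0,0,0,0,0,0,1]

```text
time_s: 22.62
tcp_pos: [0.53, 0.2088, 0.1]
orientation: [-3.138, -0.005, 0.026]
ft_force: [0.4, 0.2, -1.0]
width: 0.27
```

Emit:
apply_moves:
  steps:
    - [0,0,0,0,0,0,1]
    - [0,0,0,0,0,0,1]
    - [0,0,0,0,0,0,1]
    - [0,0,0,0,0,0,1]
    - [0,0,0,0,0,0,1]
    - [0,0,0,0,0,0,1]
    - [0,0,0,0,0,0,1]
    - [0,0,0,0,0,0,1]
    - [0,0,0,0,0,0,1]
    - [0,0,0,0,0,0,1]

```text
time_s: 23.45
tcp_pos: [0.5301, 0.2088, 0.1001]
orientation: [-3.138, -0.005, 0.026]
ft_force: [-0.1, -0.6, 0.6]
width: 0.275
```

Run:
```python
from h import *
s=eyes.camera("side");t=eyes.camera("top")
st=manip.read_state();print({k:np.round(v,4) for k,v in st.items() if k in("tcp_pos","orientation","ft_force","ft_torque","width","time_s")})
crop(s,310,250,410,350,6,"g7.png")
a=cv2.imread("pics/g6.png");b=cv2.imread("pics/g7.png")
cv2.imwrite("pics/g7c.png",np.hstack([cv2.resize(a[300:500,200:600],(400,200)),cv2.resize(b[300:500,200:600],(400,200))]))
crop(s,330,180,450,250,6,"g7j.png")
# jar lid in top
print("jar approx",plane(t,426,290,.074))
```

```text
{'time_s': np.float64(23.55), 'tcp_pos': array([0.53  , 0.2088, 0.1001]), 'orientation': array([-3.1379, -0.0048,  0.0265]), 'ft_force': array([ 0.737 ,  0.1965, -0.6573]), 'ft_torque': array([ 0.1946, -0.0035,  0.0042]), 'width': np.float64(0.2703)}
jar approx [ 0.51375043 -0.26776648  0.074     ]
```

View pics/g7c.png

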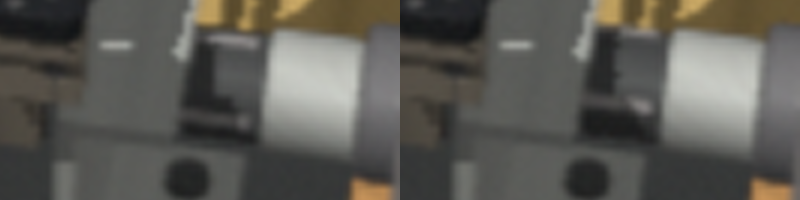

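View pics/g7j.png

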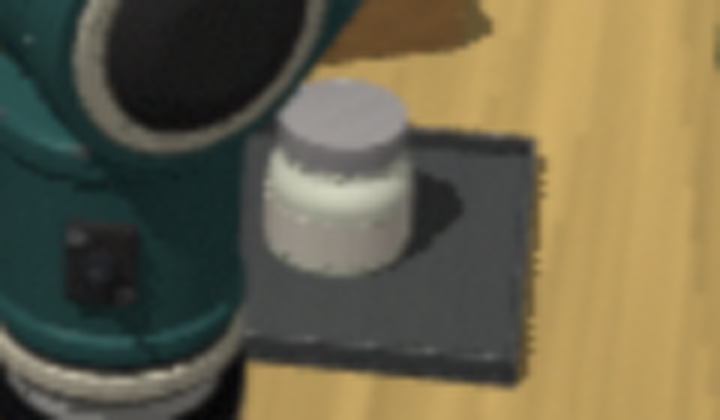

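```bash
python3 -c "
from workcell import manip
print(manip.sign_off())"
```

```text
the job is handed in; nothing more can be done
None
```

I moved the white jar from the gap to the tray and let go of it. Then I gripped the bolt's hex head in the gap and handed the job in at about 23.6 s, still holding it. No verdict was reported.

**Jar:** It stands upright in the tray at about (0.514, −0.268), within about 5 mm of the tray's centre. The contact force was zero and the gripper fully open before I moved away.

**Bolt:** The opening stayed at 0.270–0.275, about 25 mm, and the pose was steady for about 1.8 s. A hex still turning at 0.2 rad/s would have changed the opening visibly, so I judge it held. By my estimate the grasp point is about 2 mm off the bolt axis in y, and about 10 mm from the head's centre in total.

**Disagreement:** In the last two side pictures the nut and socket in front of the bracket looked different. I took that as the runner still turning the nut on the held bolt. The bolt's speed and the grip force on it cannot be read directly, so both are inferred from the steady opening.

**Bystanders:** The can, wrench, box and coloured look-alike jars looked unmoved in the last full top picture, taken about 2 s before hand-in.

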